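Carry a camera window to its stand on a lifter

TASK

A cleaned camera window lies on the blade of the cranked lifter. Pick the lifter up by its handle and carry the window level, without the gripper touching it, to the empty one of the two rail stands; lower the blade between the rails so that the window stays centred on them, and draw the lifter out level from under it. Then lay the lifter down level on its blade and foot, anywhere clear of the stands, and leave the window on the other stand alone.

Things in the scene. Friction and masses are not known exactly. Their poses are not given: they have to be found in the camera images.
- window: round flat camera window to carry, 70 mm diameter, 5 mm thick, about 50 g: dark smoked pane in a bare aluminium rim, loose on the lifter's blade. Origin: centre of its underside, z up
- lifter: cranked hand lifter, 0.22 kg, on the table on blade and rear foot. Origin: middle of the blade's underside; +x to the tip, z up. Steel blade 90 long (x -45 to 45 mm), 24 wide, 3 thick; shank rises over x -45 to -66; grey handle x -66 to -186, 16 wide (y), 20 high, centre line at z = 38 mm; foot under its rear end, down to z = 0. Grip from above across y near x = -115 mm (about the balance point)
- stand_free: the empty stand, fixed on the table: base 70 (x) by 110 (y) by 6 mm, on it two parallel aluminium rails with rubber tops, 60 mm long along x, 18 mm wide, inner faces at y = -23 and +23 mm, tops at z = 52 mm. Open at both x ends, the -x end towards the robot. Origin: centre of the base's underside, z up. The window belongs centred over the origin on both rails
- window_done: an identical window that already lies on the other, identical stand; not to be disturbed. Origin: centre of its underside

How it is judged:
By the outcome, as a careful person would: the job done as asked, in the order asked, and still so for the second after the job is handed in, with the robot touching nothing.
It also fails if it takes over 61 s, if anything falls off the work surface, if the arm or the gripper's body presses on something with over 40 N, if the wrist force passes 120 N, or if a joint passes its speed limit or range.

ROBOT

A 7-joint arm with a two-finger parallel gripper is mounted at the origin on a cart in front of the work surface, level with it; the furniture and walls round the work are solid. World frame = base frame: x ahead of the robot, y to its left, z up, the work surface at z = 0. Lengths are in m, angles in rad, forces in N, time in s.
With the tool pointing down it reaches from about 0.4 to 0.85 m from the base axis. Payload 10.4 kg.
Tool frame: the origin (TCP) lies midway between the tips of the shut fingers; the grasp point (between the pads) lies 19 mm behind it; z points along the fingers, y is the line along which they close (so a half turn about z gives the same grasp; the last joint's range is limited). The gripper opens to 87 mm and grips with 3 to 60 N. Pads are 19 mm wide; open, the fingers measure 117 mm over their backs; the gripper's body (75 mm by 190 mm) begins 51 mm behind the grasp point.
Start: joints at [1.291, 0.332, -0.065, 1.46, 0.022, 1.35, -0.088], TCP at [0.159, -0.605, 0.183] pointing down, gripper open.
Joint ranges: [-2.6, 2.6], [-0.5, 2.12], [-1.47, 1.34], [0.16, 2.42], [-1.27, 4.41], [0.06, 2.06], [-2.6, 2.6]. Speed limits (rad/s): [2.22, 2.22, 2.79, 2.79, 3.14, 3.14, 3.14].

INTERFACE

Orientations are given as a unit quaternion [x, y, z, w].
In Python, from bench import r gives the robot as it stands.
- The arm moves only by the tool carry_out, never from a script. Its argument "steps" is a list that holds one entry, the list of rows, each a list of 6 numbers: the shift along the tool's x, y, z in cm, then the turn, a rotation vector about the tool's x, y, z in rad. In form: [[[dx, dy, dz, wx, wy, wz], ...]]. A call has 1 to 20 rows; each row is the pose to reach, as a shift and turn from the pose commanded when the call began, along the tool's axes at that moment; what a row does not reach only later rows make up. A row lasts 1/12 s, in which the tool goes at most 41.7 mm and 7.16 degrees, less where a joint would pass 70% of its speed; a pose out of reach is approached as far as the arm can. A call with a gripper value outside its range is refused whole. "hand" is the closure, from -1 (fully open) to 1 (shut), set as the call begins (left out, the last holds). The fingers move at their own pace and stop on an object; "squeeze" is the grip in N (left out, the last holds). Time passes only in rows, so rows that repeat a pose let the fingers close. It gives the time, the measured TCP pose, the force, the opening and the grip force at its end, in the units of the state.
- r.read_state(): the state, without advancing time (a new reading comes with each control period).
- r.camera(name): name is "scene" or "top"; returns the picture (384x512x3 uint8, red, green, blue); there is no depth.
- r.camera_params(name): a dict with "fx", "fy", "cx", "cy" (pixels), "view" (4x4, takes a point from world to camera coordinates). Camera axes: x right, y up, looking along -z (the intrinsics and any distortion apply to the point x, -y, -z); pixel columns grow to the right and rows downward; lengths in m; the calibration is good to about 2 mm. A picture is of the moment at which its call begins. camera_params takes no time and is no camera call.
- r.close_job(): hands the job in; it is judged then, once.
The state is a dict: "time": time; "joint_positions": joint angles; "joint_vel": joint speeds; "joint_torque": joint torques, N m; "ee_pos": TCP position; "eef_rot": TCP orientation; "ft_force": force on the tool from outside, world axes, zero at the start; "torque": the same for the moment, N m; "width": finger opening in m; "grip_force": force on a finger pad.
Only numpy, scipy, OpenCV 4.12 (cv2) and the standard library are available. Lean on these libraries where they do the work, as an engineer would, in place of code of your own. Each camera call takes 0.05 s, during which the arm holds its last target. There are 200 camera calls.

## Working session

There is one attempt and no reset: what is moved stays moved. The work goes in short steps, Python scripts to look and compute and a tool call to move; the robot and the scene stay as the last step left them, time stands still between calls to the robot, and variables do not carry over. Pictures are saved under pics/ and viewed, at most 13 in all, crops included, and the job is handed in when it is done.

Besides the shell and the picture viewer there is one more tool, called after ">>>" as a command line: name --argument value ..., lists and objects as JSON in quotes. carry_out: Moves the arm, as the interface text tells. Its arguments: {"type":"object","properties":{"steps":{"type":"array","items":{"type":"array","items":{"type":"array","items":{"type":"number"}}}},"hand":{"type":"number"},"squeeze":{"type":"number"}},"required":["steps"]}

```bash
mkdir -p pics; ls; python3 - <<'E'
from bench import r
import cv2
for n in("scene","top"):
    cv2.imwrite(f"pics/{n}0.png",cv2.resize(r.camera(n)[:,:,::-1],None,fx=1.5,fy=1.5)); p=r.camera_params(n); print(n,p)
print(r.read_state())
E
```

```text
pics
scene {'fx': 497.18535915791944, 'fy': 497.18535915791944, 'cx': 252.5958446928364, 'cy': 186.9312814240688, 'view': array([[-0.644734  , -0.76433917, -0.01018323,  0.39141302],
       [ 0.43689848, -0.37939778,  0.81558387, -0.32319814],
       [-0.62724619,  0.52138561,  0.57854927, -0.9631969 ],
       [ 0.        ,  0.        ,  0.        ,  1.        ]])}
top {'fx': 359.80570954437627, 'fy': 359.80570954437627, 'cx': 251.20686264200128, 'cy': 187.77816865167117, 'view': array([[-0.02857651, -0.99958476,  0.00369944,  0.00427457],
       [ 0.99760688, -0.02828647,  0.06309025, -0.61541891],
       [-0.06295941,  0.00549349,  0.99800097, -0.92210418],
       [ 0.        ,  0.        ,  0.        ,  1.        ]])}
{'time': 0.1, 'joint_positions': array([ 1.29137124,  0.33283745, -0.06472913,  1.46082125,  0.02161595,
        1.3499049 , -0.08850248]), 'joint_vel': array([-0.00040666, -0.00236968, -0.00107731, -0.00288412, -0.0004659 ,
        0.00301884, -0.00149589]), 'joint_torque': array([ 1.73005919e-03, -6.24544215e+01,  2.46212049e-02, -3.90723395e+01,
       -6.15075021e-02,  3.63764958e-02,  1.16597321e-04]), 'ee_pos': array([ 0.15866608, -0.60412795,  0.18273287]), 'eef_rot': array([ 9.91763221e-01,  1.28083205e-01, -1.12222970e-04, -6.27380728e-04]), 'ft_force': array([-0.18855214,  0.58775259,  0.6695684 ]), 'torque': array([ 0.00122191,  0.04154682, -0.0254803 ]), 'grip_force': 0.0, 'width': 0.08686751399970717}
```

View pics/scene0.png

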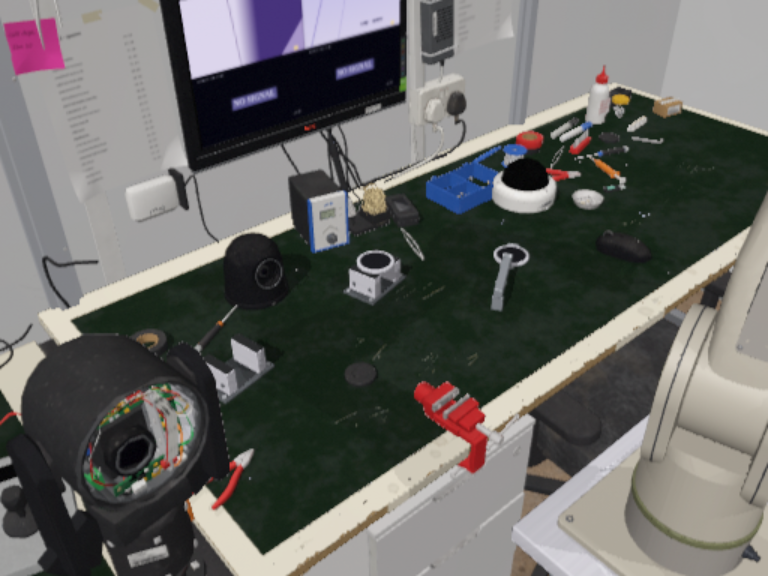

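View pics/top0.png

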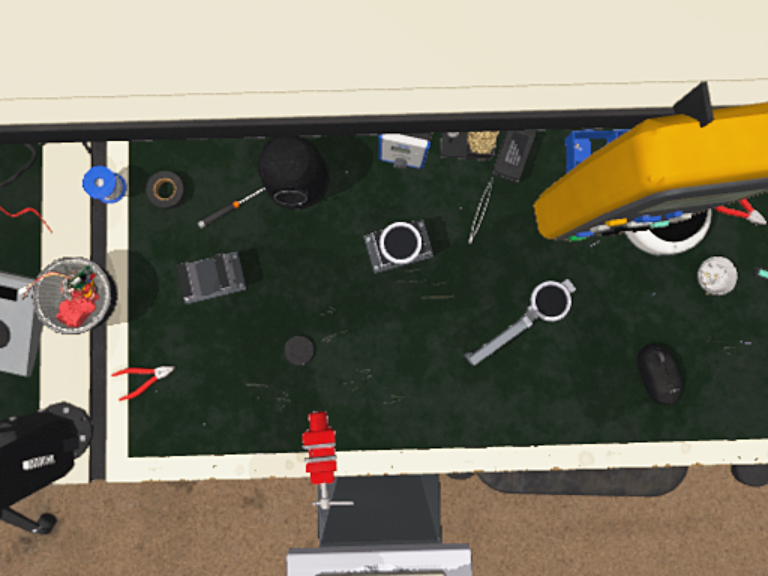

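The scene view shows the lifter with the window at about (510,255)–(497,305) in ×1.5 pixels, the free stand at (238,370) and the occupied one at (375,275). The top view shows the lifter's window at (551,300), the handle end at (472,358), the free stand at (212,277) and the done window at (401,243).

```bash
cat > h.py <<'E'
from bench import r
import cv2, numpy as np
def ray(n,uv):
    p=r.camera_params(n); V=p["view"]; R,t=V[:3,:3],V[:3,3]
    d=np.array([(uv[0]-p["cx"])/p["fx"],-(uv[1]-p["cy"])/p["fy"],-1.])
    return -R.T@t, R.T@d
def onz(n,uv,z):
    o,d=ray(n,uv); return (o+d*(z-o[2])/d[2])
def proj(n,P):
    p=r.camera_params(n); V=p["view"]; c=V[:3,:3]@np.asarray(P)+V[:3,3]
    return np.array([p["cx"]+p["fx"]*c[0]/-c[2],p["cy"]+p["fy"]*c[1]/c[2]])
E
python3 - <<'E'
from h import *
top=r.camera("top"); sc=r.camera("scene")
cv2.imwrite("pics/t.png",top[:,:,::-1]);cv2.imwrite("pics/s.png",sc[:,:,::-1])
a=cv2.resize(top[150:260,290:400],None,fx=3.6,fy=3.6,interpolation=cv2.INTER_CUBIC)
b=cv2.resize(top[140:250,100:210],None,fx=3.6,fy=3.6,interpolation=cv2.INTER_CUBIC)
cv2.imwrite("pics/crop1.png",np.hstack([a,b])[:,:,::-1])
for n,im,lo in(("top",top,110),("scene",sc,110)):
    g=cv2.cvtColor(im,cv2.COLOR_RGB2GRAY); s=cv2.cvtColor(im,cv2.COLOR_RGB2HSV)[:,:,1]
    m=((g>lo)&(s<60)).astype(np.uint8)
    cs,_=cv2.findContours(m,cv2.RETR_EXTERNAL,cv2.CHAIN_APPROX_NONE)
    for c in cs:
        if 40<cv2.contourArea(c)<2500:
            print(n,cv2.contourArea(c),cv2.boundingRect(c),np.round(cv2.minAreaRect(c)[0]),np.round(onz(n,cv2.minAreaRect(c)[0],0.03),3))
E
```

```text
top 1675.0 (190, 366, 125, 18) [252. 374.] [ 0.146 -0.002  0.03 ]
top 109.5 (208, 322, 28, 18) [222. 333.] [0.249 0.071 0.03 ]
top 64.5 (15, 304, 15, 9) [ 22. 308.] [0.326 0.574 0.03 ]
top 238.0 (35, 297, 25, 26) [ 52. 315.] [0.308 0.498 0.03 ]
top 59.0 (103, 244, 13, 9) [109. 247.] [0.475 0.355 0.03 ]
top 253.5 (312, 209, 43, 34) [334. 226.] [ 0.509 -0.222  0.03 ]
top 594.0 (352, 186, 32, 28) [367. 199.] [ 0.578 -0.313  0.03 ]
top 491.0 (465, 171, 27, 26) [478. 183.] [ 0.61  -0.602  0.03 ]
top 583.5 (253, 148, 28, 28) [266. 162.] [ 0.682 -0.055  0.03 ]
top 57.0 (498, 140, 13, 10) [504. 146.] [ 0.706 -0.677  0.03 ]
top 462.0 (417, 139, 57, 31) [448. 157.] [ 0.679 -0.528  0.03 ]
top 303.0 (71, 94, 15, 30) [ 78. 108.] [0.835 0.434 0.03 ]
top 453.0 (254, 89, 31, 22) [268.  99.] [ 0.848 -0.064  0.03 ]
scene 143.5 (85, 363, 27, 15) [ 98. 370.] [0.395 0.548 0.03 ]
scene 49.5 (68, 363, 10, 21) [ 72. 373.] [0.419 0.587 0.03 ]
scene 711.5 (0, 335, 31, 49) [ 15. 359.] [0.518 0.656 0.03 ]
scene 132.5 (41, 320, 16, 25) [ 47. 331.] [0.542 0.585 0.03 ]
scene 60.0 (84, 319, 14, 11) [ 91. 324.] [0.5
[... 533 characters left out ...]
206, 127, 25, 40) [219. 146.] [ 0.886 -0.1    0.03 ]
scene 173.0 (382, 126, 20, 13) [392. 132.] [ 0.591 -0.578  0.03 ]
scene 615.0 (328, 114, 43, 28) [349. 128.] [ 0.698 -0.492  0.03 ]
scene 104.0 (232, 108, 11, 37) [237. 126.] [ 0.954 -0.225  0.03 ]
scene 543.0 (189, 88, 31, 30) [206. 105.] [ 1.148 -0.239  0.03 ]
scene 54.5 (373, 84, 16, 11) [380.  89.] [ 0.827 -0.821  0.03 ]
scene 54.5 (221, 84, 9, 19) [226.  93.] [ 1.185 -0.357  0.03 ]
scene 43.5 (367, 81, 13, 12) [373.  86.] [ 0.859 -0.818  0.03 ]
scene 60.0 (418, 77, 13, 11) [424.  83.] [ 0.751 -0.994  0.03 ]
scene 1496.0 (201, 0, 66, 33) [234.  16.] [ 1.931 -0.983  0.03 ]
scene 1945.5 (120, 0, 47, 53) [144.  23.] [ 2.148 -0.562  0.03 ]
```

View pics/crop1.png

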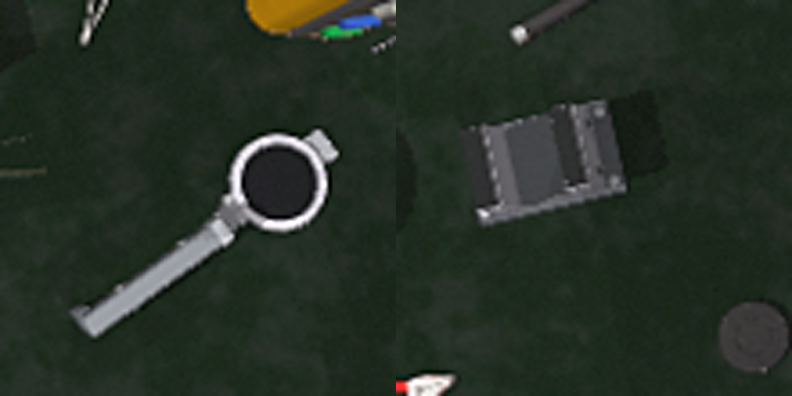

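The crop shows the lifter's window at (279,182), the blade tip near (328,142) and the handle top face from (225,232) to (93,328) in crop pixels. The stand's dark rail tops run from about (470,130) to (488,208) and (565,105) to (582,185).

```bash
python3 - <<'E'
from h import *
top=cv2.imread("pics/t.png"); sc=cv2.imread("pics/s.png")
f=lambda im:np.clip(im.astype(float)*1.7,0,255).astype(np.uint8)
a=cv2.resize(f(top)[160:210,114:170],None,fx=7,fy=7,interpolation=cv2.INTER_CUBIC)
b=cv2.resize(f(sc)[218:268,130:186],None,fx=7,fy=7,interpolation=cv2.INTER_CUBIC)
cv2.imwrite("pics/crop2.png",np.hstack([a,b]))
# window ellipse & handle
g=cv2.cvtColor(top,cv2.COLOR_BGR2GRAY)
for nm,(x0,y0,x1,y1) in dict(win=(352,184,384,216),done=(250,145,284,179)).items():
    m=(g[y0:y1,x0:x1]>150).astype(np.uint8)
    c=max(cv2.findContours(m,cv2.RETR_EXTERNAL,cv2.CHAIN_APPROX_NONE)[0],key=cv2.contourArea)
    m2=cv2.morphologyEx(cv2.drawContours(m*0,[c],-1,1,-1),cv2.MORPH_OPEN,cv2.getStructuringElement(cv2.MORPH_ELLIPSE,(17,17)))
    c=max(cv2.findContours(m2,cv2.RETR_EXTERNAL,cv2.CHAIN_APPROX_NONE)[0],key=cv2.contourArea)
    e=cv2.fitEllipse(c); uv=np.array(e[0])+[x0,y0]
    print(nm,uv,e[1],onz("top",uv,.008 if nm=="win" else .057))
for T in(100,120,140):
    m=np.zeros_like(g); m[205:246,308:354]=(g[205:246,308:354]>T)
    c=max(cv2.findContours(m,cv2.RETR_EXTERNAL,cv2.CHAIN_APPROX_NONE)[0],key=cv2.contourArea)
    R=cv2.minAreaRect(c); bx=cv2.boxPoints(R); P=np.array([onz("top",q,.048) for q in bx])
    print(T,R,np.round(P[:,:2],4).tolist())
k=lambda x,y:np.array([290+(x+.5)/3.6-.5,150+(y+.5)/3.6-.5])
for nm,p,z in(("tip",k(328,142),.003),("hfront",k(224,232),.048),("hrear",k(93,328),.048)):print(nm,p,onz("top",p,z))
# yellow thing
E
```

```text
Traceback (most recent call last):
ValueError: max() iterable argument is empty
```

View pics/crop2.png

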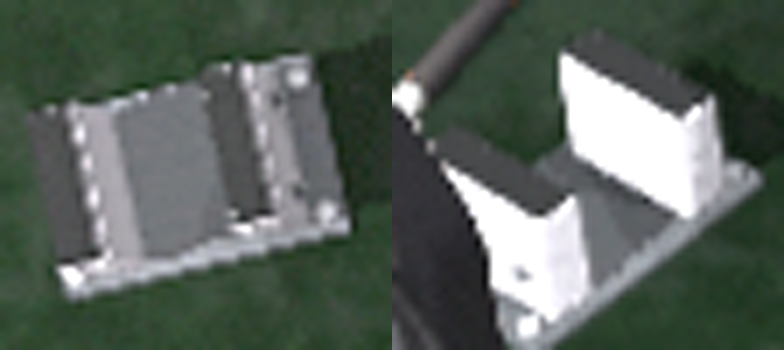

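The crop shows both dark rail tops. The left one runs from (30,112)/(68,106) to (58,268)/(98,258), and the right one from (207,70)/(243,65) to (232,218)/(272,210). In the scene crop the right rail top has corners (565,40), (600,38), (712,95) and (690,108).

```bash
python3 - <<'E'
from h import *
top=cv2.imread("pics/t.png"); g=cv2.cvtColor(top,cv2.COLOR_BGR2GRAY)
for nm,(x0,y0,x1,y1) in dict(win=(352,184,384,216),done=(250,145,284,179)).items():
    m=(g[y0:y1,x0:x1]>115).astype(np.uint8)
    c=max(cv2.findContours(m,cv2.RETR_EXTERNAL,cv2.CHAIN_APPROX_NONE)[0],key=cv2.contourArea)
    m2=cv2.morphologyEx(cv2.drawContours(m*0,[c],-1,1,-1),cv2.MORPH_OPEN,cv2.getStructuringElement(cv2.MORPH_ELLIPSE,(13,13)))
    c=max(cv2.findContours(m2,cv2.RETR_EXTERNAL,cv2.CHAIN_APPROX_NONE)[0],key=cv2.contourArea)
    e=cv2.fitEllipse(c); uv=np.array(e[0])+[x0,y0]
    print(nm,uv,e[1],onz("top",uv,.008 if nm=="win" else .057))
for T in(100,120,140):
    m=np.zeros_like(g); m[205:246,308:354]=(g[205:246,308:354]>T)
    c=max(cv2.findContours(m,cv2.RETR_EXTERNAL,cv2.CHAIN_APPROX_NONE)[0],key=cv2.contourArea)
    R=cv2.minAreaRect(c); bx=cv2.boxPoints(R); P=np.array([onz("top",q,.048) for q in bx])
    print(T,R,np.round(P[:,:2],4).tolist())
k=lambda x,y:np.array([290+(x+.5)/3.6-.5,150+(y+.5)/3.6-.5])
Q={}
for nm,p,z in(("tip",k(328,142),.003),("hfront",k(224,232),.048),("hrear",k(93,328),.048)):Q[nm]=onz("top",p,z);print(nm,p,Q[nm])
for a,b in(("hrear","hfront"),("hfront","tip")):
    d=(Q[b]-Q[a])[:2];print(a,b,np.linalg.norm(d),np.degrees(np.arctan2(d[1],d[0])))
s=lambda x,y:np.array([114+(x+.5)/7-.5,160+(y+.5)/7-.5])
C=[(30,112),(58,268),(68,106),(98,258),(207,70),(232,218),(243,65),(272,210)]
W=np.array([onz("top",s(*c),.052)[:2] for c in C]);print(np.round(W,4))
for i in(0,2,4,6):
    d=W[i]-W[i+1];print(np.linalg.norm(d),np.degrees(np.arctan2(d[1],d[0])))
print("width",W[::2][0]-W[::2][3],np.linalg.norm(W[0]-W[6]),np.linalg.norm(W[1]-W[7]),np.linalg.norm(W[2]-W[4]),np.linalg.norm(W[3]-W[5]),"centre",W.mean(0))
for n in("top","scene"):print(n,"cam",ray(n,(0,0))[0])
E
```

```text
win [367.05435848 199.98909092] (25.732681274414062, 26.282882690429688) [ 0.57496149 -0.31879907  0.008     ]
done [266.58010674 161.4824028 ] (27.12521743774414, 27.166223526000977) [ 0.67830188 -0.05372539  0.057     ]
100 ((334.6788330078125, 224.8114013671875), (10.097552299499512, 53.23445129394531), 52.22431945800781) [[0.4849, -0.1588], [0.5638, -0.2686], [0.5432, -0.2833], [0.4645, -0.1736]]
120 ((332.9280700683594, 226.39601135253906), (7.399728775024414, 48.25634765625), 55.304847717285156) [[0.4849, -0.1599], [0.551, -0.263], [0.5354, -0.273], [0.4694, -0.1699]]
140 ((333.0438537597656, 226.14547729492188), (6.920198917388916, 47.768592834472656), 54.78240966796875) [[0.4849, -0.1613], [0.5512, -0.2628], [0.5367, -0.2722], [0.4705, -0.1708]]
tip [380.75       189.08333333] [ 0.60305642 -0.35838821  0.003     ]
hfront [351.86111111 214.08333333] [ 0.53966776 -0.2655471   0.048     ]
hrear [315.47222222 240.75      ] [ 0.4754474  -0.17086162  0.048     ]
hrear hfront 0.11440976681863527 -55.852944905005266
hfront tip 0.11241704932427833 -55.67610553531717
[[0.6537 0.323 ]
 [0.597  0.3133]
 [0.6555 0.3093]
 [0.6002 0.2989]
 [0.6671 0.2591]
 [0.6133 0.2506]
 [0.6686 0.246 ]
 [0.6158 0.2362]]
0.057486209843774554 9.775149642535704
0.056227610458083714 10.697927919690558
0.05452385995719205 8.94331245078575
0.05374990423449466 10.593556478119309
width [-0.01490315  0.076992  ] 0.07842112138859632 0.07935323126668724 0.0515950489710535 0.05003062353937629 centre [0.63391016 0.27954007]
top cam [ 0.55601316 -0.00806967  0.95907199]
scene cam [-0.21059953  0.67874865  0.82483791]
```

```bash
cat >> h.py <<'E'
from scipy.spatial.transform import Rotation as Ro
def go(pos,yaw,n=None,base=None):
    """rows to world TCP pos, tool-x yaw (deg), tool down. n=None -> single target row; else eased rows. base=(pos,yaw): commanded start"""
    s=r.read_state()
    if base: p0=np.array(base[0]);R0=Ro.from_euler('z',base[1],degrees=True)*Ro.from_euler('x',180,degrees=True)
    else: p0=s["ee_pos"];R0=Ro.from_quat(s["eef_rot"])
    R1=Ro.from_euler('z',yaw,degrees=True)*Ro.from_euler('x',180,degrees=True)
    d=R0.inv().apply(np.array(pos)-p0)*100; w=(R0.inv()*R1).as_rotvec()
    for i in range(1,(n or 1)+1):
        t=i/(n or 1);e=10*t**3-15*t**4+6*t**5
        print(np.round(np.r_[d*e,w*e],3).tolist(),end=",")
    print()
def st():
    s=r.read_state();R=Ro.from_quat(s["eef_rot"]).as_matrix()
    print(round(s["time"],2),np.round(s["ee_pos"],4),"yaw",np.degrees(np.arctan2(R[1,0],R[0,0])).round(2),"zax",np.round(R[:,2],4),"F",np.round(s["ft_force"],2),"w",round(s["width"],4),"g",round(s["grip_force"],1),"q",np.round(s["joint_positions"],2))
E
python3 - <<'E'
from h import *
st(); go([.513,-.2265,.15],124.3)
for z in(.1,.2,.3,.4,.5,.6,.7):print(z,[np.round(np.r_[onz("top",p,z)[:2],proj("scene",onz("top",p,z))],2).tolist() for p in((360,150),(420,115))])
E
```

```text
0.2 [ 0.1587 -0.6043  0.183 ] yaw 14.71 zax [-3.e-04  8.e-04 -1.e+00] F [-0.5  -0.52  0.24] w 0.0874 g 0.0 q [ 1.29  0.33 -0.06  1.46  0.02  1.35 -0.09]
[43.867, -27.534, 3.318, -0.001, -0.001, -1.913],
0.1 [[0.69, -0.28, 304.52, 131.07], [0.78, -0.43, 319.44, 107.06]]
0.2 [[0.68, -0.25, 302.45, 105.48], [0.75, -0.38, 316.65, 84.81]]
0.3 [[0.66, -0.21, 300.11, 76.62], [0.72, -0.33, 313.47, 59.43]]
0.4 [[0.65, -0.18, 297.45, 43.81], [0.7, -0.28, 309.81, 30.23]]
0.5 [[0.63, -0.15, 294.41, 6.18], [0.67, -0.23, 305.56, -3.75]]
0.6 [[0.61, -0.12, 290.88, -37.41], [0.65, -0.18, 300.54, -43.76]]
0.7 [[0.6, -0.09, 286.74, -88.5], [0.62, -0.13, 294.55, -91.57]]
```

>>> carry_out --steps '[[[3, -2, 3.3, 0, 0, -0.12], [6, -4, 3.3, 0, 0, -0.24], [9, -6, 3.3, 0, 0, -0.36], [12, -7.5, 3.3, 0, 0, -0.48], [15, -9.5, 3.3, 0, 0, -0.6], [18, -11.3, 3.3, 0, 0, -0.72], [21, -13.2, 3.3, 0, 0, -0.84], [24, -15, 3.3, 0, 0, -0.96], [27, -17, 3.3, 0, 0, -1.08], [30, -19, 3.3, 0, 0, -1.2], [33, -21, 3.3, 0, 0, -1.32], [36, -22.6, 3.3, 0, 0, -1.44], [39, -24.5, 3.3, 0, 0, -1.56], [41, -26, 3.3, 0, 0, -1.68], [43, -27, 3.3, 0, 0, -1.8], [43.87, -27.53, 3.32, 0, 0, -1.913], [43.87, -27.53, 3.32, 0, 0, -1.913], [43.87, -27.53, 3.32, 0, 0, -1.913], [43.87, -27.53, 3.32, 0, 0, -1.913], [43.87, -27.53, 3.32, 0, 0, -1.913]]]' --hand -1

```text
time: 1.87
ee_pos: [0.5123, -0.2282, 0.1502]
eef_rot: [0.469, 0.883, -0.0, -0.0]
ft_force: [0.4, 0.7, -0.7]
width: 0.0869
grip_force: 0.0
```

```bash
python3 - <<'E'
from h import *
st(); go([.513,-.2265,.02],124.3)
top=r.camera("top"); sc=r.camera("scene")
a=cv2.resize(top[150:260,290:400],None,fx=3.6,fy=3.6,interpolation=cv2.INTER_CUBIC)
b=cv2.resize(sc[110:220,280:390],None,fx=3.6,fy=3.6,interpolation=cv2.INTER_CUBIC)
cv2.imwrite("pics/crop3.png",np.hstack([a,b])[:,:,::-1])
E
```

```text
1.87 [ 0.5123 -0.2282  0.1502] yaw 124.05 zax [-4.e-04 -6.e-04 -1.e+00] F [ 0.39  0.7  -0.66] w 0.0869 g 0.0 q [ 0.85  0.27 -0.6   1.65  0.16  1.27  0.81]
[0.104, 0.161, 13.022, -0.001, 0.0, -0.004],
```

View pics/crop3.png

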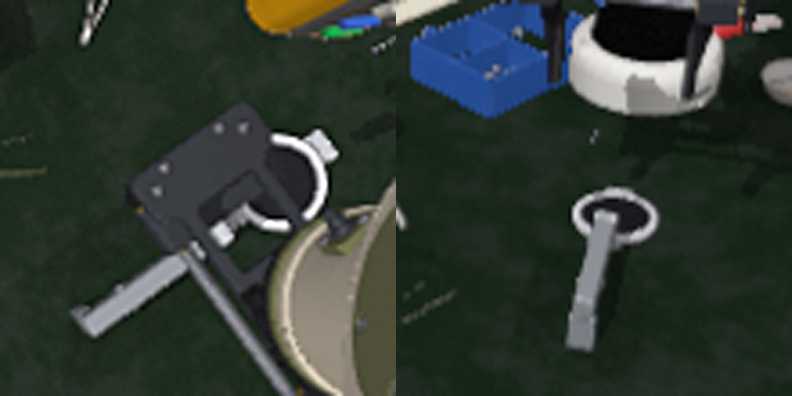

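The top crop shows the gripper squarely over the handle just behind the shank. The window at (285,182) has not moved.

>>> carry_out --steps '[[[0.05, 0.08, 2, 0, 0, -0.004], [0.1, 0.16, 5, 0, 0, -0.004], [0.1, 0.16, 8, 0, 0, -0.004], [0.1, 0.16, 10, 0, 0, -0.004], [0.1, 0.16, 11.5, 0, 0, -0.004], [0.1, 0.16, 12.5, 0, 0, -0.004], [0.1, 0.16, 13, 0, 0, -0.004], [0.1, 0.16, 13, 0, 0, -0.004], [0.1, 0.16, 13, 0, 0, -0.004], [0.1, 0.16, 13, 0, 0, -0.004]]]'

```text
time: 2.8
ee_pos: [0.5147, -0.2255, 0.0214]
eef_rot: [0.465, 0.885, -0.0, 0.001]
ft_force: [0.1, 0.5, 0.3]
width: 0.0871
grip_force: 0.0
```

>>> carry_out --steps '[[[0, 0, 0, 0, 0, 0], [0, 0, 0, 0, 0, 0], [0, 0, 0, 0, 0, 0], [0, 0, 0, 0, 0, 0], [0, 0, 0, 0, 0, 0], [0, 0, 0, 0, 0, 0], [0, 0, 0, 0, 0, 0], [0, 0, 0, 0, 0, 0], [0, 0, 0, 0, 0, 0], [0, 0, 0, 0, 0, 0], [0, 0, 0, 0, 0, 0], [0, 0, 0, 0, 0, 0]]]' --hand 1 --squeeze 35

```text
time: 3.8
ee_pos: [0.5139, -0.2251, 0.0203]
eef_rot: [0.465, 0.885, -0.0, 0.0]
ft_force: [-0.7, -0.5, -0.8]
width: 0.0151
grip_force: 0.0
```

```bash
python3 - <<'E'
from h import *
st()
E
```

```text
3.8 [ 0.5139 -0.2251  0.0203] yaw 124.55 zax [ 0.e+00 -1.e-04 -1.e+00] F [-0.75 -0.48 -0.8 ] w 0.0151 g 0.0 q [ 0.81  0.4  -0.57  1.79  0.25  1.02  0.75]
```

>>> carry_out --steps '[[[0, 0, 0, 0, 0, 0], [0, 0, 0, 0, 0, 0], [0, 0, 0, 0, 0, 0], [0, 0, 0, 0, 0, 0], [0, 0, 0, 0, 0, 0], [0, 0, 0, 0, 0, 0]]]'

```text
time: 4.3
ee_pos: [0.514, -0.2251, 0.0203]
eef_rot: [0.465, 0.885, -0.0, 0.0]
ft_force: [-1.0, -0.4, 0.2]
width: 0.0003
grip_force: 0.0
```

```bash
python3 - <<'E'
from h import *
st()
top=r.camera("top"); sc=r.camera("scene")
a=cv2.resize(top[150:260,290:400],None,fx=3.6,fy=3.6,interpolation=cv2.INTER_CUBIC)
b=cv2.resize(sc[110:220,280:390],None,fx=3.6,fy=3.6,interpolation=cv2.INTER_CUBIC)
cv2.imwrite("pics/crop4.png",np.hstack([a,b])[:,:,::-1])
E
```

```text
4.3 [ 0.514  -0.2251  0.0203] yaw 124.55 zax [ 1.e-04 -1.e-04 -1.e+00] F [-1.03 -0.39  0.16] w 0.0003 g 0.0 q [ 0.81  0.4  -0.57  1.79  0.25  1.02  0.75]
```

View pics/crop4.png

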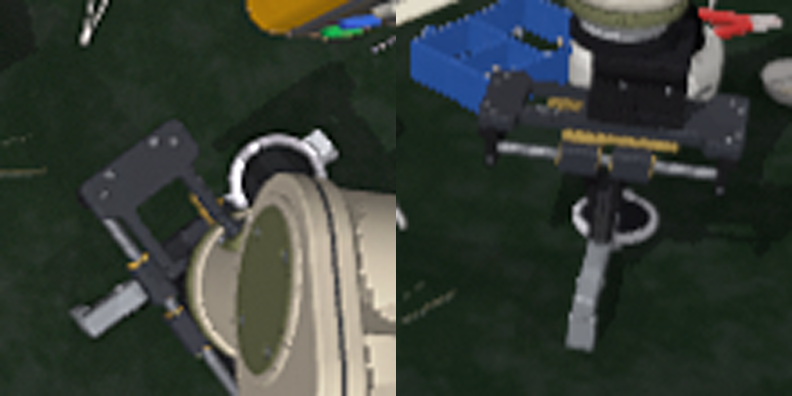

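The fingers closed to zero width, so they missed the handle. In the scene crop the finger tips appear near (603,240), at the front of the handle. I'll check the geometry in both views.

```bash
python3 - <<'E'
from h import *
f=lambda n,P,o,dx=0:((proj(n,P)-o)*3.6+[dx,0]).round(0)
for nm,P in dict(tip=[.603,-.3584,.003],hf=[.5397,-.2655,.048],hr=[.4754,-.1709,.048],grip=[.5135,-.2265,.048],TCP=[.514,-.2251,.0203],body=[.514,-.2251,.09]).items():
    print(nm,"top",f("top",P,[290,150]),"scene",f("scene",P,[280,110],396))
E
```

```text
tip top [327. 141.] scene [622. 185.]
hf top [223. 231.] scene [609. 210.]
hr top [ 92. 327.] scene [588. 293.]
grip top [169. 270.] scene [600. 243.]
TCP top [158. 268.] scene [596. 273.]
body top [182. 272.] scene [604. 197.]
```

```bash
python3 - <<'E'
from h import *
f=lambda im:np.clip(im.astype(float)*2,0,255).astype(np.uint8)
top=r.camera("top"); sc=r.camera("scene")
a=cv2.resize(f(sc)[125:215,300:355],None,fx=6.5,fy=6.5,interpolation=cv2.INTER_CUBIC)
b=cv2.resize(f(top)[180:260,300:365],None,fx=6.5,fy=6.5,interpolation=cv2.INTER_CUBIC)
b=np.vstack([b,np.zeros((len(a)-len(b),b.shape[1],3),np.uint8)])
cv2.imwrite("pics/crop5.png",np.hstack([a,b])[:,:,::-1])
print(r.read_state()["width"])
E
```

```text
0.0005987168560720117
```

View pics/crop5.png

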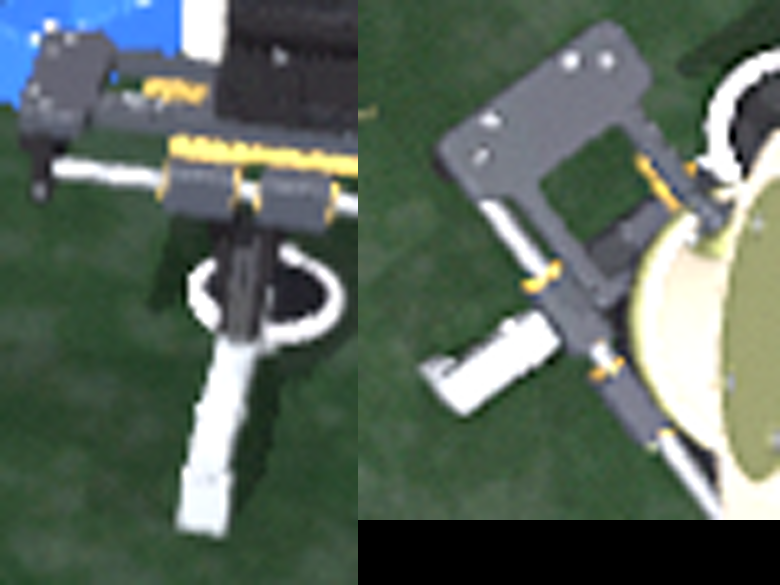

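The crop shows the shut fingers ending at about (240,338) on the handle's top line, about 20–28 mm higher than the pose predicts. I'll triangulate heights across both views.

```bash
cat >> h.py <<'E'
def tri(uvt,uvs):
    o1,d1=ray("top",uvt);o2,d2=ray("scene",uvs)
    A=np.c_[d1,-d2];k=np.linalg.lstsq(A,o2-o1,rcond=None)[0]
    p,q=o1+k[0]*d1,o2+k[1]*d2
    return (p+q)/2,np.linalg.norm(p-q)
E
python3 - <<'E'
from h import *
top=cv2.imread("pics/t.png"); sc=cv2.imread("pics/s.png")
def dark(im,box):
    x0,y0,x1,y1=box;g=cv2.cvtColor(im,cv2.COLOR_BGR2GRAY)[y0:y1,x0:x1]
    out=[]
    for T in(110,130):
        m=(g>T).astype(np.uint8)
        cs,h=cv2.findContours(m,cv2.RETR_CCOMP,cv2.CHAIN_APPROX_NONE)
        H=[c for c,hh in zip(cs,h[0]) if hh[3]>=0 and len(c)>15]
        if H:
            e=cv2.fitEllipse(max(H,key=len)); out.append(np.r_[np.array(e[0])+[x0,y0],e[1]])
    print(np.round(out,2).tolist()); return out[0][:2]
for nm,a,b in(("done",(248,143,286,181),(228,162,272,204)),("win",(350,182,386,218),(322,156,358,184))):
    u=dark(top,a);v=dark(sc,b);print(nm,*[np.round(x,4) for x in tri(u,v)])
E
```

```text
[[266.65, 161.41, 22.86, 23.08], [266.56, 161.35, 23.14, 23.42]]
[[249.83, 173.48, 11.54, 21.21], [249.76, 173.31, 11.9, 21.79]]
done [ 0.6797 -0.0533  0.0533] 0.0022
[[367.07, 200.27, 22.17, 22.36], [366.99, 200.17, 22.44, 22.58]]
[]Traceback (most recent call last):
  File "<stdin>", line 14, in <module>
  File "<stdin>", line 12, in dark
IndexError: list index out of range
```

```bash
python3 - <<'E'
from h import *
y=np.array([np.cos(np.radians(34)),np.sin(np.radians(34)),0])
for z in(.1502,.17,.18,.19):
  print(z,[proj("scene",np.array([.5123,-.2282,z])+s*y).round(1).tolist() for s in(-.051,.051)])
print("obs (324,132) (362,136)")
E
```

```text
0.1502 [[360.4, 148.1], [321.8, 143.0]]
0.17 [[361.3, 141.5], [322.4, 136.5]]
0.18 [[361.8, 138.1], [322.6, 133.2]]
0.19 [[362.2, 134.8], [322.9, 129.9]]
obs (324,132) (362,136)
```

The open-finger picture also puts the tips about 30 mm above the reported TCP height. I'll open the gripper here and look again before going lower.

>>> carry_out --steps '[[[0, 0, 0, 0, 0, 0], [0, 0, 0, 0, 0, 0], [0, 0, 0, 0, 0, 0], [0, 0, 0, 0, 0, 0], [0, 0, 0, 0, 0, 0], [0, 0, 0, 0, 0, 0], [0, 0, 0, 0, 0, 0], [0, 0, 0, 0, 0, 0], [0, 0, 0, 0, 0, 0], [0, 0, 0, 0, 0, 0], [0, 0, 0, 0, 0, 0], [0, 0, 0, 0, 0, 0], [0, 0, 0, 0, 0, 0], [0, 0, 0, 0, 0, 0]]]' --hand -1

```text
time: 5.67
ee_pos: [0.5139, -0.2251, 0.0203]
eef_rot: [0.465, 0.885, -0.0, 0.0]
ft_force: [0.3, 0.1, -0.6]
width: 0.0834
grip_force: 0.0
```

```bash
python3 - <<'E'
from h import *
st()
f=lambda im:np.clip(im.astype(float)*2,0,255).astype(np.uint8)
sc=r.camera("scene")
cv2.imwrite("pics/crop6.png",cv2.resize(f(sc)[115:215,285:395],None,fx=6,fy=6,interpolation=cv2.INTER_CUBIC)[:,:,::-1])
y=np.array([np.cos(np.radians(34.5)),np.sin(np.radians(34.5)),0])
for z in(.0203,.05):
  print(z,[((proj("scene",np.array([.514,-.2251,z])+s*y)-[285,115])*6).round().tolist() for s in(-.051,.051)])
E
```

```text
5.67 [ 0.5139 -0.2251  0.0203] yaw 124.55 zax [ 0.e+00 -1.e-04 -1.e+00] F [ 0.3   0.15 -0.59] w 0.0834 g 0.0 q [ 0.81  0.4  -0.57  1.79  0.25  1.02  0.75]
0.0203 [[413.0, 440.0], [194.0, 409.0]]
0.05 [[420.0, 387.0], [198.0, 356.0]]
```

View pics/crop6.png

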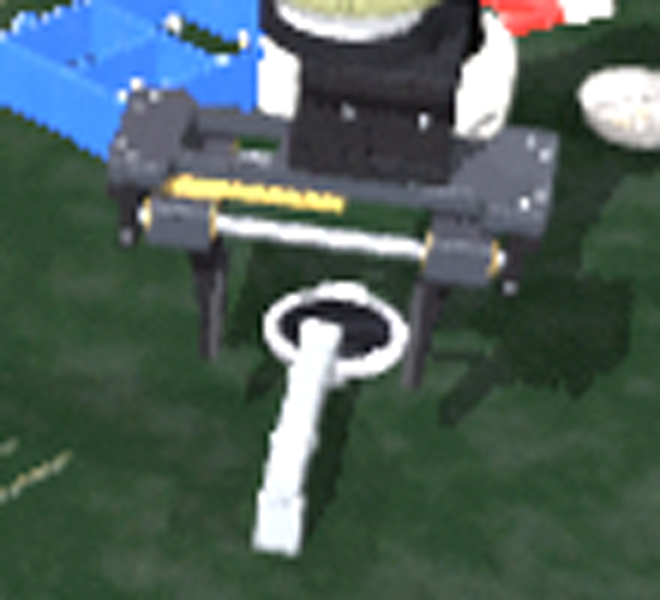

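The fingers straddle the handle with tips at (210,358) and (412,387). That matches tip z ≈ 0.05, so the real tips sit about 30 mm above the reported TCP and the shut fingers passed over the handle. I'll go down 2.8 cm gently.

>>> carry_out --steps '[[[0, 0, 0.4, 0, 0, 0], [0, 0, 0.8, 0, 0, 0], [0, 0, 1.2, 0, 0, 0], [0, 0, 1.6, 0, 0, 0], [0, 0, 1.9, 0, 0, 0], [0, 0, 1.9, 0, 0, 0]]]'

```text
time: 6.22
ee_pos: [0.5134, -0.2249, 0.0003]
eef_rot: [0.465, 0.885, 0.0, -0.001]
ft_force: [-0.6, -0.6, 0.3]
width: 0.0869
grip_force: 0.0
```

>>> carry_out --steps '[[[0, 0, 0.2, 0, 0, 0], [0, 0, 0.4, 0, 0, 0], [0, 0, 0.6, 0, 0, 0], [0, 0, 0.8, 0, 0, 0], [0, 0, 0.9, 0, 0, 0], [0, 0, 0.9, 0, 0, 0]]]'

```text
time: 6.72
ee_pos: [0.5138, -0.2251, -0.008]
eef_rot: [0.465, 0.885, -0.0, -0.0]
ft_force: [0.1, -0.1, 1.4]
width: 0.0871
grip_force: 0.0
```

>>> carry_out --steps '[[[0, 0, 0, 0, 0, 0], [0, 0, 0, 0, 0, 0], [0, 0, 0, 0, 0, 0], [0, 0, 0, 0, 0, 0], [0, 0, 0, 0, 0, 0], [0, 0, 0, 0, 0, 0], [0, 0, 0, 0, 0, 0], [0, 0, 0, 0, 0, 0], [0, 0, 0, 0, 0, 0], [0, 0, 0, 0, 0, 0], [0, 0, 0, 0, 0, 0], [0, 0, 0, 0, 0, 0], [0, 0, 0, 0, 0, 0], [0, 0, 0, 0, 0, 0]]]' --hand 1 --squeeze 35

```text
time: 7.88
ee_pos: [0.514, -0.2251, -0.0077]
eef_rot: [0.465, 0.885, 0.0, 0.0]
ft_force: [0.5, 0.2, -0.8]
width: 0.0154
grip_force: 35.0
```

Gripped at 35 N with a width of 15.4 mm. Now a gentle lift.

>>> carry_out --steps '[[[0, 0, 0, 0, 0, 0], [0, 0, -0.04, 0, 0, 0], [0, 0, -0.14, 0, 0, 0], [0, 0, -0.42, 0, 0, 0], [0, 0, -0.93, 0, 0, 0], [0, 0, -1.69, 0, 0, 0], [0, 0, -2.68, 0, 0, 0], [0, 0, -3.85, 0, 0, 0], [0, 0, -5.13, 0, 0, 0], [0, 0, -6.46, 0, 0, 0], [0, 0, -7.75, 0, 0, 0], [0, 0, -8.94, 0, 0, 0], [0, 0, -9.96, 0, 0, 0], [0, 0, -10.8, 0, 0, 0], [0, 0, -11.4, 0, 0, 0], [0, 0, -11.76, 0, 0, 0], [0, 0, -11.94, 0, 0, 0], [0, 0, -12, 0, 0, 0], [0, 0, -12, 0, 0, 0], [0, 0, -12, 0, 0, 0]]]'

```text
time: 9.55
ee_pos: [0.5136, -0.225, 0.1117]
eef_rot: [0.465, 0.885, -0.0, -0.0]
ft_force: [0.4, -0.0, -3.2]
width: 0.0158
grip_force: 35.0
```

```bash
cat >> h.py <<'E'
def win(im,box,T=115,k=11):
    x0,y0,x1,y1=box;g=cv2.cvtColor(im,cv2.COLOR_RGB2GRAY)[y0:y1,x0:x1]
    cs,h=cv2.findContours((g>T).astype(np.uint8),cv2.RETR_CCOMP,cv2.CHAIN_APPROX_NONE)
    H=[c for c,hh in zip(cs,h[0]) if hh[3]>=0 and len(c)>15]
    if not H: return None
    e=cv2.fitEllipse(max(H,key=len)); return np.array(e[0])+[x0,y0],e[1]
E
python3 - <<'E'
from h import *
st()
f=lambda im:np.clip(im.astype(float)*1.6,0,255).astype(np.uint8)
sc=r.camera("scene"); top=r.camera("top")
a=cv2.resize(f(sc)[70:190,285:395],None,fx=3.6,fy=3.6,interpolation=cv2.INTER_CUBIC)
b=cv2.resize(f(top)[140:260,290:400],None,fx=3.6,fy=3.6,interpolation=cv2.INTER_CUBIC)
cv2.imwrite("pics/crop7.png",np.hstack([a,b])[:,:,::-1])
cv2.imwrite("pics/s7.png",sc[:,:,::-1]);cv2.imwrite("pics/t7.png",top[:,:,::-1])
for nm,P in dict(win=[.577,-.32,.128],hf=[.5397,-.2655,.168],hr=[.4754,-.1709,.168],tip=[.603,-.3584,.123]).items():print(nm,((proj("scene",P)-[285,70])*3.6).round(),((proj("top",P)-[290,140])*3.6+[396,0]).round())
E
```

```text
9.55 [ 0.5136 -0.225   0.1117] yaw 124.55 zax [-7.e-04  3.e-04 -1.e+00] F [ 0.45 -0.04 -3.24] w 0.0158 g 35.0 q [ 0.84  0.3  -0.6   1.7   0.18  1.2   0.8 ]
win [215. 226.] [736. 207.]
hf [209. 221.] [674. 269.]
hr [189. 298.] [524. 379.]
tip [222. 204.] [790. 166.]
```

View pics/crop7.png

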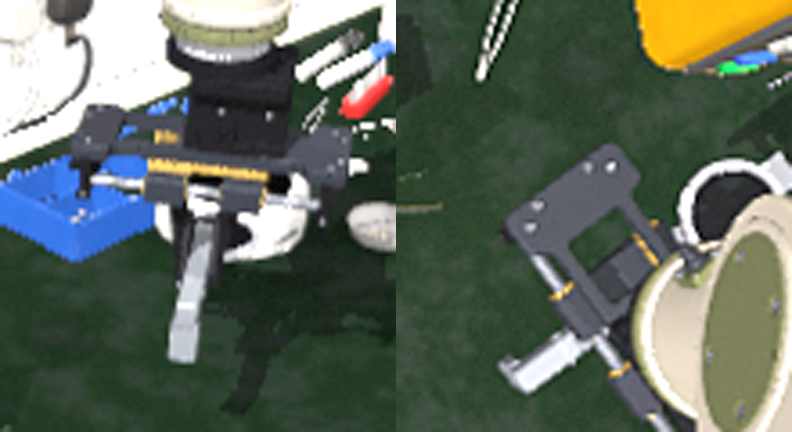

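The crop shows the lifter held level, the rear end at (182,345) left and (518,380) right, with the window still seated on the blade at (733,200). Next I'll carry it in eased stages.

```bash
python3 - <<'E'
from h import *
A=([.514,-.225,.112],124.55);B=([.47,-.06,.112],146);C=([.47,.1,.112],168);D=([.523,.263,.112],190)
for a,b in((A,B),(B,C),(C,D)): go(b[0],b[1],20,a)
E
```

```text
[0.019, 0.007, 0.0, 0.0, 0.0, -0.0],[0.138, 0.049, 0.0, 0.0, 0.0, -0.003],[0.428, 0.153, 0.0, 0.0, 0.0, -0.01],[0.932, 0.332, 0.0, 0.0, 0.0, -0.022],[1.665, 0.594, 0.0, 0.0, 0.0, -0.039],[2.623, 0.935, 0.0, 0.0, 0.0, -0.061],[3.783, 1.348, 0.0, 0.0, 0.0, -0.088],[5.106, 1.82, 0.0, 0.0, 0.0, -0.119],[6.545, 2.333, 0.0, 0.0, 0.0, -0.152],[8.043, 2.867, 0.0, 0.0, 0.0, -0.187],[9.541, 3.401, 0.0, 0.0, 0.0, -0.222],[10.979, 3.914, 0.0, 0.0, 0.0, -0.256],[12.303, 4.385, 0.0, 0.0, 0.0, -0.286],[13.462, 4.799, 0.0, 0.0, 0.0, -0.313],[14.42, 5.14, 0.0, 0.0, 0.0, -0.336],[15.154, 5.401, 0.0, 0.0, 0.0, -0.353],[15.657, 5.581, 0.0, 0.0, 0.0, -0.364],[15.948, 5.685, 0.0, 0.0, 0.0, -0.371],[16.067, 5.727, 0.0, 0.0, 0.0, -0.374],[16.085, 5.734, 0.0, 0.0, 0.0, -0.374],
[0.01, 0.015, 0.0, 0.0, 0.0, -0.0],[0.077, 0.114, 0.0, 0.0, 0.0, -0.003],[0.238, 0.353, 0.0, 0.0, 0.0, -0.01],[0.518, 0.768, 0.0, 0.0, 0.0, -0.022],[0.926, 1.373, 0.0, 0.0, 0.0, -0.04],[1.459, 2.163, 0.0, 0.0, 0.0, -0.063],[2.104, 3.119, 0.0, 0.0, 0.0, -0.09],[2.84, 4.211, 0.0, 0.0, 0.0, -0.122],[3.64, 5.397, 0.0, 0.0, 0.0, -0.156],[4
[... 501 characters left out ...]
0.048, 0.454, 0.0, 0.0, 0.0, -0.01],[-0.104, 0.987, 0.0, 0.0, 0.0, -0.022],[-0.186, 1.765, 0.0, 0.0, 0.0, -0.04],[-0.293, 2.78, 0.0, 0.0, 0.0, -0.063],[-0.422, 4.009, 0.0, 0.0, 0.0, -0.09],[-0.57, 5.411, 0.0, 0.0, 0.0, -0.122],[-0.73, 6.935, 0.0, 0.0, 0.0, -0.156],[-0.898, 8.523, 0.0, 0.0, 0.0, -0.192],[-1.065, 10.11, 0.0, 0.0, 0.0, -0.228],[-1.225, 11.635, 0.0, 0.0, 0.0, -0.262],[-1.373, 13.037, 0.0, 0.0, 0.0, -0.294],[-1.502, 14.266, 0.0, 0.0, 0.0, -0.321],[-1.609, 15.281, 0.0, 0.0, 0.0, -0.344],[-1.691, 16.058, 0.0, 0.0, 0.0, -0.362],[-1.747, 16.592, 0.0, 0.0, 0.0, -0.374],[-1.78, 16.9, 0.0, 0.0, 0.0, -0.381],[-1.793, 17.026, 0.0, 0.0, 0.0, -0.384],[-1.795, 17.046, 0.0, 0.0, 0.0, -0.384],
```

>>> carry_out --steps '[[[0.02, 0.01, 0, 0, 0, 0], [0.14, 0.05, 0, 0, 0, -0.003], [0.43, 0.15, 0, 0, 0, -0.01], [0.93, 0.33, 0, 0, 0, -0.022], [1.67, 0.59, 0, 0, 0, -0.039], [2.62, 0.94, 0, 0, 0, -0.061], [3.78, 1.35, 0, 0, 0, -0.088], [5.11, 1.82, 0, 0, 0, -0.119], [6.55, 2.33, 0, 0, 0, -0.152], [8.04, 2.87, 0, 0, 0, -0.187], [9.54, 3.4, 0, 0, 0, -0.222], [10.98, 3.91, 0, 0, 0, -0.256], [12.3, 4.39, 0, 0, 0, -0.286], [13.46, 4.8, 0, 0, 0, -0.313], [14.42, 5.14, 0, 0, 0, -0.336], [15.15, 5.4, 0, 0, 0, -0.353], [15.66, 5.58, 0, 0, 0, -0.364], [15.95, 5.69, 0, 0, 0, -0.371], [16.07, 5.73, 0, 0, 0, -0.374], [16.09, 5.73, 0, 0, 0, -0.374]]]'

```text
time: 11.32
ee_pos: [0.4699, -0.0603, 0.1122]
eef_rot: [0.293, 0.956, -0.0, 0.0]
ft_force: [-0.2, -0.0, -2.8]
width: 0.0158
grip_force: 35.0
```

>>> carry_out --steps '[[[0.01, 0.02, 0, 0, 0, 0], [0.08, 0.11, 0, 0, 0, -0.003], [0.24, 0.35, 0, 0, 0, -0.01], [0.52, 0.77, 0, 0, 0, -0.022], [0.93, 1.37, 0, 0, 0, -0.04], [1.46, 2.16, 0, 0, 0, -0.063], [2.1, 3.12, 0, 0, 0, -0.09], [2.84, 4.21, 0, 0, 0, -0.122], [3.64, 5.4, 0, 0, 0, -0.156], [4.47, 6.63, 0, 0, 0, -0.192], [5.31, 7.87, 0, 0, 0, -0.228], [6.11, 9.05, 0, 0, 0, -0.262], [6.84, 10.15, 0, 0, 0, -0.294], [7.49, 11.1, 0, 0, 0, -0.321], [8.02, 11.89, 0, 0, 0, -0.344], [8.43, 12.5, 0, 0, 0, -0.362], [8.71, 12.91, 0, 0, 0, -0.374], [8.87, 13.15, 0, 0, 0, -0.381], [8.94, 13.25, 0, 0, 0, -0.384], [8.95, 13.27, 0, 0, 0, -0.384]]]'

```text
time: 12.98
ee_pos: [0.47, 0.0997, 0.1122]
eef_rot: [0.105, 0.994, -0.0, -0.0]
ft_force: [-0.5, -0.4, -3.2]
width: 0.0158
grip_force: 35.0
```

>>> carry_out --steps '[[[0, 0.02, 0, 0, 0, 0], [-0.02, 0.15, 0, 0, 0, -0.003], [-0.05, 0.45, 0, 0, 0, -0.01], [-0.1, 0.99, 0, 0, 0, -0.022], [-0.19, 1.77, 0, 0, 0, -0.04], [-0.29, 2.78, 0, 0, 0, -0.063], [-0.42, 4.01, 0, 0, 0, -0.09], [-0.57, 5.41, 0, 0, 0, -0.122], [-0.73, 6.94, 0, 0, 0, -0.156], [-0.9, 8.52, 0, 0, 0, -0.192], [-1.07, 10.11, 0, 0, 0, -0.228], [-1.23, 11.64, 0, 0, 0, -0.262], [-1.37, 13.04, 0, 0, 0, -0.294], [-1.5, 14.27, 0, 0, 0, -0.321], [-1.61, 15.28, 0, 0, 0, -0.344], [-1.69, 16.06, 0, 0, 0, -0.362], [-1.75, 16.59, 0, 0, 0, -0.374], [-1.78, 16.9, 0, 0, 0, -0.381], [-1.79, 17.03, 0, 0, 0, -0.384], [-1.8, 17.05, 0, 0, 0, -0.384]]]'

```text
time: 14.65
ee_pos: [0.5231, 0.2629, 0.1122]
eef_rot: [-0.087, 0.996, -0.0, -0.0]
ft_force: [-0.3, 0.4, -2.5]
width: 0.0155
grip_force: 35.0
```

```bash
python3 - <<'E'
from h import *
st()
top=r.camera("top");sc=r.camera("scene");cv2.imwrite("pics/t8.png",top[:,:,::-1]);cv2.imwrite("pics/s8.png",sc[:,:,::-1])
pt=proj("top",[.634,.28,.128]);ps=proj("scene",[.634,.28,.128]);print(pt,ps)
for T in(100,120,140):
    b=[int(pt[0]-20),int(pt[1]-20),int(pt[0]+20),int(pt[1]+20)]
    c=[int(ps[0]-26),int(ps[1]-22),int(ps[0]+26),int(ps[1]+22)]
    u=win(top,b,T);v=win(sc,c,T);print(T,u,v)
    if u is not None:print(onz("top",u[0],.128))
    if u is not None and v is not None:print(tri(u[0],v[0]))
E
```

```text
14.65 [0.5231 0.2629 0.1122] yaw -170.03 zax [-0.e+00 -3.e-04 -1.e+00] F [-0.25  0.42 -2.48] w 0.0155 g 35.0 q [ 0.21  0.46 -0.96  1.62  0.39  1.26  0.92]
[124.49937842 180.33817619] [151.19718192 207.86812831]
100 (array([125.81093788, 181.41381264]), (24.764022827148438, 25.36206817626953)) None
[0.63141652 0.27698617 0.128     ]
120 (array([125.87723923, 181.32892609]), (25.01348304748535, 25.921653747558594)) None
[0.63160927 0.2768317  0.128     ]
140 (array([125.94110489, 181.25616455]), (25.30315589904785, 25.991113662719727)) None
[0.63177404 0.27668304 0.128     ]
```

```bash
python3 - <<'E'
from h import *
s=lambda x,y:np.array([130+(x-392+.5)/7-.5,218+(y+.5)/7-.5])
for p in[(562,50),(583,34),(714,95),(694,108),(540,214),(577,195)]:print(p,onz("scene",s(*p),.052).round(4))
u=np.array([np.cos(np.radians(10)),np.sin(np.radians(10))]);v=np.array([-u[1],u[0]]);C=np.array([.634,.2795])
for n,a,b in(("R inner far",30,-23),("R outer far",30,-41),("R outer near",-30,-41),("R inner near",-30,-23),("L outer",-30,41),("L inner near",-30,23)):
    P=C+u*a/1e3+v*b/1e3;q=proj("scene",[*P,.052]);print(n,P.round(4),((q-[130,218]+.5)*7-.5+[392,0]).round())
# rail tops centroid by dark mask in top image
g=cv2.cvtColor(cv2.imread("pics/t.png"),cv2.COLOR_BGR2GRAY)
print(g[176:200:3,116:160])
E
```

```text
(562, 50) [0.6634 0.2663 0.052 ]
(583, 34) [0.6662 0.2562 0.052 ]
(714, 95) [0.6084 0.2394 0.052 ]
(694, 108) [0.6071 0.2483 0.052 ]
(540, 214) [0.595  0.3156 0.052 ]
(577, 195) [0.5951 0.3015 0.052 ]
R inner far [0.6675 0.2621] [566.  39.]
R outer far [0.6707 0.2443] [605.  14.]
R outer near [0.6116 0.2339] [722.  84.]
R inner near [0.6084 0.2516] [683. 110.]
L outer [0.5973 0.3147] [539. 209.]
L inner near [0.6005 0.2969] [581. 181.]
[[ 45  48  53  45  53  63  47  72 104  87 101 102 102  97  81  66  69  69
   71  71  72  71  70  69  71  71  71  65  46  50  49  48  47  64  93  91
   89  86  81  58  59  62  63  61]
 [ 43  44  47  49  47  50  48  45  96 146  96  98  99 100  91  69  70  71
   71  72  72  70  70  71  70  72  74  69  51  47  51  50  49  45  75 113
   88  92  91  77  57  61  63  65]
 [ 45  43  44  48  53  51  47  48  44  76 121  97  99 100  97  81  70  71
   71  70  70  71  70  69  70  69  71  72  69  55  49  50  50  48  42  67
  104  90  92  88  68  57  59  61]
 [ 42  41  43  46  47  51  50  49  46  62  88  89  99  99 102  95  71  68
   71  72  72  72  72  72  72  71  71  72  72  61  46  49  49  50  46  65
   90  82  91  94  88  61  60  62]
 [ 43  44  46  47  47  49  51  49  49  44  96 146  96  97 100 100  93  67
   70  71  71  69  72  70  71  71  71  70  64  65  55  47  48  49  47  40
   64  98  91  89  69  65  56  64]
 [ 43  44  44  47  47  48  50  49  48  48  43  76 120  97  98 100  97  80
   69  72  70  72  69  70  70  71  69  65  65  63  66  66  38  49  88 128
  123 120  89  87  87  85  65  81]
 [ 38  41  45  49  45  46  50  49  49  48  44  71 105  88  97  99 100  96
   78  69  71  71  72  70  69  69  65  72  96  96  94  92  94 101 103 101
   92  96  96  94  67  58  57  56]
 [ 38  37  45  45  42  42  40  37  44  70  93 122 156 114 108 111 109 105
  100 100 101 104 102 105 116 117 111 100  71  63  64  63  40  39  36  38
   38  35  35  36  35  35  37  34]]
```

```bash
python3 - <<'E'
from h import *
u=np.array([np.cos(np.radians(10)),np.sin(np.radians(10))]);v=np.array([-u[1],u[0]])
W=onz("top",(125.88,181.33),.128)[:2]
for c in[(123.3,143.4,176),(123.9,143.6,179),(124.8,144.6,182),(125.8,145.8,188)]:
    L=onz("top",(c[0],c[2]),.052)[:2];Rr=onz("top",(c[1],c[2]),.052)[:2]
    print("gap",(L-Rr)@v,"axis v",(L+Rr)@v/2)
print("C v",np.array([.634,.2795])@v,"W v",W@v,"W u",W@u, "C u",np.array([.634,.2795])@u,np.array([.6325,.2805])@u)
E
```

```text
gap 0.04971601812995912 axis v 0.16648562488006113
gap 0.04870107391739453 axis v 0.16687838619478587
gap 0.04892316827823737 axis v 0.16591164102426836
gap 0.04936586110273368 axis v 0.16595579805848312
C v 0.16516082232607834 W v 0.16294240573700602 W u 0.6700812891621204 C u 0.6729027810676469 0.6715992176157954
```

>>> carry_out --steps '[[[0, 0.01, 0.02, 0, 0, 0], [-0.02, 0.05, 0.15, 0, 0, 0], [-0.05, 0.1, 0.4, 0, 0, 0], [-0.1, 0.15, 0.8, 0, 0, 0], [-0.14, 0.2, 1.3, 0, 0, 0], [-0.17, 0.24, 1.85, 0, 0, 0], [-0.19, 0.26, 2.4, 0, 0, 0], [-0.2, 0.28, 2.95, 0, 0, 0], [-0.2, 0.28, 3.5, 0, 0, 0], [-0.2, 0.28, 4.0, 0, 0, 0], [-0.2, 0.28, 4.5, 0, 0, 0], [-0.2, 0.28, 4.9, 0, 0, 0], [-0.2, 0.28, 5.2, 0, 0, 0], [-0.2, 0.28, 5.4, 0, 0, 0], [-0.2, 0.28, 5.5, 0, 0, 0], [-0.2, 0.28, 5.5, 0, 0, 0], [-0.2, 0.28, 5.5, 0, 0, 0]]]'

```text
time: 16.17
ee_pos: [0.5246, 0.2661, 0.0574]
eef_rot: [-0.087, 0.996, 0.0, 0.0]
ft_force: [-0.3, -1.2, -3.4]
width: 0.0155
grip_force: 35.0
```

```bash
python3 - <<'E'
from h import *
st()
u=np.array([np.cos(np.radians(10)),np.sin(np.radians(10))]);v=np.array([-u[1],u[0]])
top=r.camera("top");sc=r.camera("scene");cv2.imwrite("pics/t9.png",top[:,:,::-1])
for T in(100,120,140):
    w=win(top,(105,160,155,205),T);
    if w is not None:
        W=onz("top",w[0],.073)[:2];print(w,W,W@u,W@v)
f=lambda im:np.clip(im.astype(float)*1.6,0,255).astype(np.uint8)
a=cv2.resize(f(top)[140:230,90:190],None,fx=4,fy=4,interpolation=cv2.INTER_CUBIC)
b=cv2.resize(f(sc)[190:280,120:220],None,fx=4,fy=4,interpolation=cv2.INTER_CUBIC)
cv2.imwrite("pics/crop9.png",np.hstack([a,b])[:,:,::-1])
E
```

```text
16.17 [0.5246 0.2661 0.0574] yaw -170.02 zax [ 3.e-04  0.e+00 -1.e+00] F [-0.32 -1.22 -3.44] w 0.0155 g 35.0 q [ 0.18  0.52 -0.93  1.67  0.45  1.17  0.88]
(array([132.20325089, 182.57028389]), (23.298221588134766, 23.885547637939453)) [0.63309907 0.28012797] 0.6721245844819461 0.1659356997011179
(array([132.15769386, 182.48545837]), (23.590700149536133, 24.201234817504883)) [0.63331214 0.28023855] 0.6723536226997247 0.16600759485556948
(array([132.17845917, 182.41276741]), (23.870586395263672, 24.330785751342773)) [0.63349057 0.28018601] 0.6725202194793576 0.16592487527501476
```

The window measures centred over the stand axis (u 0.672, v 0.166). I'll lower the blade gently to about 10 mm below rail contact.

>>> carry_out --steps '[[[0, 0, 0.05, 0, 0, 0], [0, 0, 0.2, 0, 0, 0], [0, 0, 0.4, 0, 0, 0], [0, 0, 0.6, 0, 0, 0], [0, 0, 0.8, 0, 0, 0], [0, 0, 1.0, 0, 0, 0], [0, 0, 1.15, 0, 0, 0], [0, 0, 1.3, 0, 0, 0], [0, 0, 1.4, 0, 0, 0], [0, 0, 1.5, 0, 0, 0], [0, 0, 1.6, 0, 0, 0], [0, 0, 1.7, 0, 0, 0], [0, 0, 1.8, 0, 0, 0], [0, 0, 1.95, 0, 0, 0], [0, 0, 2.1, 0, 0, 0], [0, 0, 2.3, 0, 0, 0], [0, 0, 2.45, 0, 0, 0], [0, 0, 2.55, 0, 0, 0], [0, 0, 2.6, 0, 0, 0], [0, 0, 2.6, 0, 0, 0]]]'

```text
time: 17.93
ee_pos: [0.5245, 0.2661, 0.0311]
eef_rot: [-0.087, 0.996, -0.0, -0.0]
ft_force: [0.0, -0.3, -3.3]
width: 0.016
grip_force: 35.0
```

```bash
python3 - <<'E'
from h import *
st()
u=np.array([np.cos(np.radians(10)),np.sin(np.radians(10))]);v=np.array([-u[1],u[0]])
top=r.camera("top");sc=r.camera("scene")
for T in(100,120,140):
    w=win(top,(108,160,160,208),T);
    if w is not None:
        W=onz("top",w[0],.057)[:2];print(w,W,W@u,W@v)
f=lambda im:np.clip(im.astype(float)*1.6,0,255).astype(np.uint8)
a=cv2.resize(f(top)[140:240,90:190],None,fx=4,fy=4,interpolation=cv2.INTER_CUBIC)
b=cv2.resize(f(sc)[185:285,125:222],None,fx=4,fy=4,interpolation=cv2.INTER_CUBIC)
cv2.imwrite("pics/crop10.png",np.hstack([a,b])[:,:,::-1])
E
```

```text
17.93 [0.5245 0.2661 0.0311] yaw -170.02 zax [-1.e-04 -1.e-04 -1.e+00] F [ 0.   -0.3  -3.31] w 0.016 g 35.0 q [ 0.16  0.55 -0.91  1.69  0.48  1.13  0.86]
(array([134.34789658, 183.11040878]), (22.783884048461914, 23.34328269958496)) [0.63297832 0.27996571] 0.6719774902331527 0.16579686988242995
(array([134.24144554, 183.03366661]), (23.072874069213867, 23.759967803955078)) [0.63317916 0.28023103] 0.6722213575595495 0.16602328637659494
(array([134.28551483, 182.95263863]), (23.488327026367188, 23.835346221923828)) [0.63338013 0.28011889] 0.672399794799345 0.165877948689466
```

View pics/crop10.png

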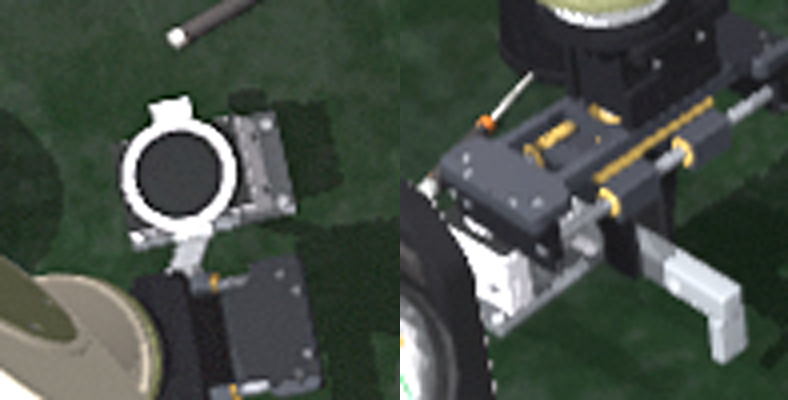

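The crop shows the window resting flat and centred on the rails at (180,172), with the blade tip below it at (170,108). Its projected position only fits z = 0.057, so it is off the blade. I'll draw the lifter straight out.

>>> carry_out --steps '[[[0.05, 0, 0, 0, 0, 0], [0.2, 0, 0, 0, 0, 0], [0.5, 0, 0, 0, 0, 0], [0.9, 0, 0, 0, 0, 0], [1.4, 0, 0, 0, 0, 0], [2.0, 0, 0, 0, 0, 0], [2.7, 0, 0, 0, 0, 0], [3.5, 0, 0, 0, 0, 0], [4.3, 0, 0, 0, 0, 0], [5.1, 0, 0, 0, 0, 0], [6.0, 0, 0, 0, 0, 0], [6.9, 0, 0, 0, 0, 0], [7.8, 0, 0, 0, 0, 0], [8.7, 0, 0, 0, 0, 0], [9.5, 0, 0, 0, 0, 0], [10.2, 0, 0, 0, 0, 0], [10.7, 0, 0, 0, 0, 0], [11, 0, 0, 0, 0, 0], [11, 0, 0, 0, 0, 0], [11, 0, 0, 0, 0, 0]]]'

```text
time: 19.7
ee_pos: [0.4165, 0.247, 0.0313]
eef_rot: [-0.087, 0.996, -0.0, 0.0]
ft_force: [0.0, -1.3, -1.8]
width: 0.016
grip_force: 35.0
```

```bash
python3 - <<'E'
from h import *
st()
u=np.array([np.cos(np.radians(10)),np.sin(np.radians(10))]);v=np.array([-u[1],u[0]])
top=r.camera("top")
w=win(top,(108,160,160,208),120);W=onz("top",w[0],.057)[:2];print(w,W,W@u,W@v)
p=r.read_state()["ee_pos"]
A=([*p[:2],.031],190);A2=([*p[:2],.112],190);C=([.47,.1,.112],168);B=([.47,-.06,.112],146);D=([.514,-.225,.112],124.55)
for a,b in((A2,C),): go(b[0],b[1],16,a)
E
```

```text
19.7 [0.4165 0.247  0.0313] yaw -170.03 zax [ 5.e-04 -0.e+00 -1.e+00] F [ 0.02 -1.34 -1.78] w 0.016 g 35.0 q [ 0.28  0.34 -1.02  1.96  0.34  1.03  0.85]
(array([134.3316288 , 183.01678276]), (23.02008628845215, 23.623327255249023)) [0.63321529 0.28000458] 0.6722176120245168 0.16579400196334845
[-0.006, -0.034, -0.0, 0.0, -0.0, 0.001],[-0.043, -0.247, -0.0, 0.0, -0.0, 0.006],[-0.132, -0.752, -0.0, 0.0, -0.0, 0.019],[-0.28, -1.595, -0.0, 0.0, -0.0, 0.04],[-0.487, -2.774, -0.0, 0.0, -0.0, 0.069],[-0.744, -4.241, -0.0, 0.0, -0.0, 0.106],[-1.038, -5.918, -0.0, 0.0, -0.0, 0.147],[-1.352, -7.705, -0.0, 0.0, -0.0, 0.192],[-1.665, -9.492, -0.0, 0.0, -0.0, 0.237],[-1.959, -11.169, -0.0, 0.0, -0.0, 0.278],[-2.217, -12.637, -0.0, 0.0, -0.0, 0.315],[-2.424, -13.815, -0.0, 0.0, -0.0, 0.344],[-2.572, -14.659, -0.0, 0.0, -0.0, 0.365],[-2.66, -15.163, -0.0, 0.0, -0.0, 0.378],[-2.697, -15.376, -0.0, 0.0, -0.0, 0.383],[-2.703, -15.411, -0.0, 0.0, -0.0, 0.384],
```

>>> carry_out --steps '[[[0, 0, -0.2, 0, 0, 0], [0, 0, -0.8, 0, 0, 0], [0, 0, -1.8, 0, 0, 0], [0, 0, -3.2, 0, 0, 0], [0, 0, -4.8, 0, 0, 0], [0, 0, -6.3, 0, 0, 0], [0, 0, -7.4, 0, 0, 0], [0, 0, -8, 0, 0, 0], [0, 0, -8.1, 0, 0, 0], [0, 0, -8.1, 0, 0, 0]]]'

```text
time: 20.58
ee_pos: [0.4164, 0.2469, 0.1124]
eef_rot: [-0.087, 0.996, -0.0, 0.0]
ft_force: [-0.5, 0.1, -2.2]
width: 0.016
grip_force: 35.0
```

>>> carry_out --steps '[[[-0.04, -0.25, 0, 0, 0, 0.006], [-0.13, -0.75, 0, 0, 0, 0.019], [-0.28, -1.6, 0, 0, 0, 0.04], [-0.49, -2.77, 0, 0, 0, 0.069], [-0.74, -4.24, 0, 0, 0, 0.106], [-1.04, -5.92, 0, 0, 0, 0.147], [-1.35, -7.7, 0, 0, 0, 0.192], [-1.67, -9.49, 0, 0, 0, 0.237], [-1.96, -11.17, 0, 0, 0, 0.278], [-2.22, -12.64, 0, 0, 0, 0.315], [-2.42, -13.82, 0, 0, 0, 0.344], [-2.57, -14.66, 0, 0, 0, 0.365], [-2.66, -15.16, 0, 0, 0, 0.378], [-2.7, -15.4, 0, 0, 0, 0.384], [-2.7, -15.4, 0, 0, 0, 0.384]]]'

```text
time: 21.83
ee_pos: [0.4695, 0.1001, 0.1122]
eef_rot: [0.105, 0.995, 0.0, -0.0]
ft_force: [0.0, -0.7, -1.3]
width: 0.0158
grip_force: 35.0
```

>>> carry_out --steps '[[[-0.05, -0.25, 0, 0, 0, 0.006], [-0.16, -0.77, 0, 0, 0, 0.019], [-0.35, -1.62, 0, 0, 0, 0.04], [-0.6, -2.82, 0, 0, 0, 0.069], [-0.92, -4.31, 0, 0, 0, 0.106], [-1.28, -6.01, 0, 0, 0, 0.147], [-1.66, -7.83, 0, 0, 0, 0.192], [-2.05, -9.64, 0, 0, 0, 0.237], [-2.41, -11.34, 0, 0, 0, 0.278], [-2.73, -12.83, 0, 0, 0, 0.315], [-2.98, -14.03, 0, 0, 0, 0.344], [-3.17, -14.89, 0, 0, 0, 0.365], [-3.27, -15.4, 0, 0, 0, 0.378], [-3.33, -15.65, 0, 0, 0, 0.384], [-3.33, -15.65, 0, 0, 0, 0.384]]]'

```text
time: 23.08
ee_pos: [0.4695, -0.0599, 0.1122]
eef_rot: [0.293, 0.956, 0.0, -0.0]
ft_force: [-0.3, 0.1, -2.2]
width: 0.0153
grip_force: 35.0
```

>>> carry_out --steps '[[[-0.2, -0.18, 0, 0, 0, 0.006], [-0.63, -0.55, 0, 0, 0, 0.018], [-1.33, -1.16, 0, 0, 0, 0.039], [-2.32, -2.02, 0, 0, 0, 0.067], [-3.54, -3.09, 0, 0, 0, 0.103], [-4.94, -4.31, 0, 0, 0, 0.144], [-6.44, -5.61, 0, 0, 0, 0.187], [-7.93, -6.91, 0, 0, 0, 0.23], [-9.33, -8.13, 0, 0, 0, 0.271], [-10.55, -9.2, 0, 0, 0, 0.307], [-11.54, -10.06, 0, 0, 0, 0.335], [-12.24, -10.67, 0, 0, 0, 0.356], [-12.67, -11.04, 0, 0, 0, 0.368], [-12.87, -11.22, 0, 0, 0, 0.374], [-12.87, -11.22, 0, 0, 0, 0.374]]]'

```text
time: 24.33
ee_pos: [0.5135, -0.2249, 0.1122]
eef_rot: [0.465, 0.885, 0.0, -0.0]
ft_force: [0.2, 0.1, -1.5]
width: 0.0159
grip_force: 35.0
```

```bash
python3 - <<'E'
from h import *
st()
E
```

```text
24.33 [ 0.5135 -0.2249  0.1122] yaw 124.55 zax [ 0.e+00  2.e-04 -1.e+00] F [ 0.24  0.07 -1.47] w 0.0159 g 35.0 q [ 0.86  0.3  -0.62  1.7   0.19  1.2   0.79]
```

Now down to the original resting height (reading −0.0075, 11.95 cm).

>>> carry_out --steps '[[[0, 0, 0.3, 0, 0, 0], [0, 0, 1, 0, 0, 0], [0, 0, 2.2, 0, 0, 0], [0, 0, 3.8, 0, 0, 0], [0, 0, 5.6, 0, 0, 0], [0, 0, 7.4, 0, 0, 0], [0, 0, 9, 0, 0, 0], [0, 0, 10.2, 0, 0, 0], [0, 0, 10.9, 0, 0, 0], [0, 0, 11.3, 0, 0, 0], [0, 0, 11.5, 0, 0, 0], [0, 0, 11.6, 0, 0, 0], [0, 0, 11.7, 0, 0, 0], [0, 0, 11.8, 0, 0, 0], [0, 0, 11.85, 0, 0, 0], [0, 0, 11.9, 0, 0, 0], [0, 0, 11.95, 0, 0, 0], [0, 0, 11.95, 0, 0, 0], [0, 0, 11.95, 0, 0, 0]]]'

```text
time: 25.92
ee_pos: [0.5134, -0.225, -0.0072]
eef_rot: [0.465, 0.885, -0.0, 0.0]
ft_force: [0.2, -0.0, -2.6]
width: 0.0159
grip_force: 35.0
```

>>> carry_out --steps '[[[0, 0, 0.03, 0, 0, 0], [0, 0, 0.05, 0, 0, 0], [0, 0, 0.05, 0, 0, 0], [0, 0, 0.05, 0, 0, 0]]]'

```text
time: 26.25
ee_pos: [0.5134, -0.225, -0.0077]
eef_rot: [0.465, 0.885, -0.0, 0.0]
ft_force: [0.2, 0.2, -1.9]
width: 0.0155
grip_force: 35.0
```

```bash
python3 - <<'E'
from h import *
st()
for i in range(3): r.camera("top"); st()
E
```

```text
26.25 [ 0.5134 -0.225  -0.0077] yaw 124.55 zax [ 1.e-04 -1.e-04 -1.e+00] F [ 0.24  0.19 -1.94] w 0.0155 g 35.0 q [ 0.82  0.45 -0.58  1.81  0.29  0.98  0.72]
26.3 [ 0.5134 -0.225  -0.0077] yaw 124.55 zax [ 1.e-04 -1.e-04 -1.e+00] F [ 0.1   0.13 -0.51] w 0.0155 g 35.0 q [ 0.82  0.45 -0.58  1.81  0.29  0.98  0.72]
26.35 [ 0.5134 -0.225  -0.0077] yaw 124.55 zax [ 1.e-04 -1.e-04 -1.e+00] F [-0.09  0.54 -2.8 ] w 0.0156 g 35.0 q [ 0.82  0.45 -0.58  1.81  0.29  0.98  0.72]
26.4 [ 0.5134 -0.225  -0.0077] yaw 124.55 zax [ 1.e-04 -1.e-04 -1.e+00] F [ 0.68 -0.29 -2.77] w 0.0158 g 35.0 q [ 0.82  0.45 -0.58  1.81  0.29  0.98  0.72]
```

Mean is about −2 N, so it is barely resting. I'll go another 1 mm down, then open and rise.

>>> carry_out --steps '[[[0, 0, 0.03, 0, 0, 0], [0, 0, 0.06, 0, 0, 0], [0, 0, 0.08, 0, 0, 0], [0, 0, 0.08, 0, 0, 0]]]'

```text
time: 26.73
ee_pos: [0.5135, -0.2249, -0.0078]
eef_rot: [0.465, 0.885, -0.0, 0.0]
ft_force: [-3.5, 1.9, 7.1]
width: 0.0161
grip_force: 35.0
```

```bash
python3 - <<'E'
from h import *
F=[]
for i in range(6): r.camera("top"); F.append(r.read_state()["ft_force"][2])
st();print(np.mean(F))
E
```

```text
27.03 [ 0.5135 -0.2249 -0.0078] yaw 124.56 zax [ 1.e-04 -5.e-04 -1.e+00] F [-2.42  0.76  7.83] w 0.0156 g 35.0 q [ 0.82  0.45 -0.58  1.81  0.29  0.98  0.72]
7.280504658774803
```

Seated on the table at 7 N. Release and rise.

>>> carry_out --steps '[[[0, 0, 0, 0, 0, 0], [0, 0, 0, 0, 0, 0], [0, 0, 0, 0, 0, 0], [0, 0, 0, 0, 0, 0], [0, 0, 0, 0, 0, 0], [0, 0, 0, 0, 0, 0], [0, 0, 0, 0, 0, 0], [0, 0, 0, 0, 0, 0], [0, 0, 0, 0, 0, 0], [0, 0, 0, 0, 0, 0], [0, 0, 0, 0, 0, 0], [0, 0, 0, 0, 0, 0], [0, 0, 0, 0, 0, 0], [0, 0, 0, 0, 0, 0]]]' --hand -1

```text
time: 28.2
ee_pos: [0.5134, -0.225, -0.0085]
eef_rot: [0.465, 0.885, -0.0, 0.0]
ft_force: [1.0, -0.8, -0.4]
width: 0.0867
grip_force: 0.0
```

>>> carry_out --steps '[[[0, 0, -0.5, 0, 0, 0], [0, 0, -1.5, 0, 0, 0], [0, 0, -3, 0, 0, 0], [0, 0, -5, 0, 0, 0], [0, 0, -7, 0, 0, 0], [0, 0, -9, 0, 0, 0], [0, 0, -11, 0, 0, 0], [0, 0, -13, 0, 0, 0], [0, 0, -15, 0, 0, 0], [0, 0, -16, 0, 0, 0], [0, 0, -16, 0, 0, 0], [0, 0, -16, 0, 0, 0]]]'

```text
time: 29.2
ee_pos: [0.5134, -0.225, 0.1516]
eef_rot: [0.465, 0.885, -0.0, 0.0]
ft_force: [0.3, -0.5, 0.1]
width: 0.0873
grip_force: 0.0
```

```bash
python3 - <<'E'
from h import *
st()
top=r.camera("top");sc=r.camera("scene")
for nm,b in(("free",(112,160,160,208)),("done",(248,143,286,181))):
    w=win(top,b,120);print(nm,w[0],onz("top",w[0],.057))
f=lambda im:np.clip(im.astype(float)*1.4,0,255).astype(np.uint8)
a=cv2.resize(f(top)[130:250,100:400],None,fx=2.6,fy=2.6)
b=cv2.resize(f(sc)[100:215,100:400],None,fx=2.6,fy=2.6)
cv2.imwrite("pics/fin.png",np.vstack([a,b])[:,:,::-1][:600])
E
```

```text
29.2 [ 0.5134 -0.225   0.1516] yaw 124.55 zax [ 6.e-04 -6.e-04 -1.e+00] F [ 0.27 -0.55  0.07] w 0.0873 g 0.0 q [ 0.87  0.27 -0.63  1.65  0.17  1.27  0.81]
free [134.3316288  183.01678276] [0.63321529 0.28000458 0.057     ]
done [266.54186249 161.40288353] [ 0.67850656 -0.0536352   0.057     ]
```

View pics/fin.png

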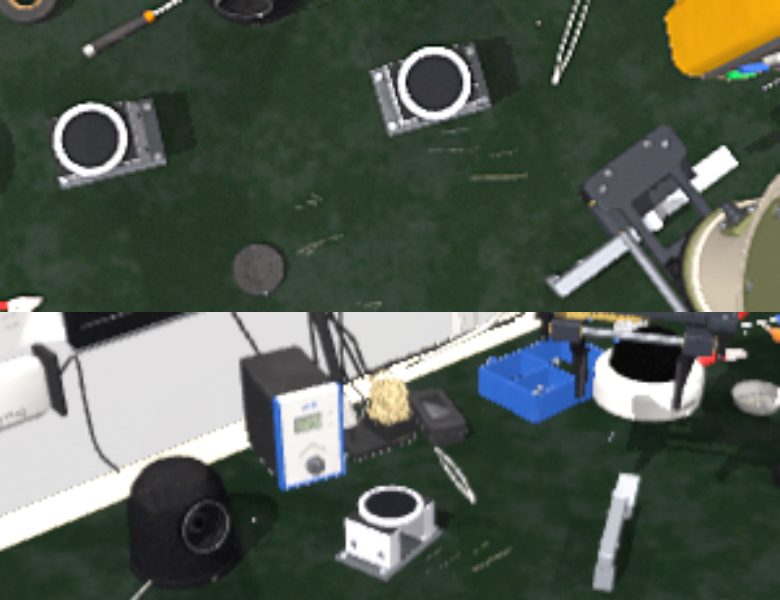

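The final view shows the window centred on the free stand at (90,138), the done window undisturbed at (435,82), and the lifter lying flat and clear near (640,220), with the gripper above it and free.

```bash
python3 -c "
from bench import r
print(r.close_job())"
```

```text
the job is handed in; nothing more can be done
None
```

The job is handed in at about 29 s: the window sits centred on the free stand to within about 2 mm by the camera, the lifter is back flat where it started, clear of both stands, and the other window has not moved.

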